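# Clamp a tile in the jig and hover the stamp over it

## Robot

A 7-joint arm with a two-finger parallel gripper is mounted at the origin on the work surface. World frame = base frame: x ahead of the robot, y to its left, z up, the work surface at z = 0. Lengths are in m, angles in rad, forces in N, time in s.
With the tool pointing down it reaches from about 0.4 to 0.85 m from the base axis. Payload 10.4 kg.
Tool frame: the origin (TCP) lies midway between the tips of the shut fingers; the grasp point (between the pads) lies 19 mm behind it; x points along the fingers, y is the direction in which the jaws open and shut, and the axes are right-handed (so a half turn about x gives the same grasp; the last joint's range is limited). The gripper opens to 87 mm and grips with 3 to 60 N. Pads are 19 mm wide; open, the fingers measure 117 mm over their backs; the gripper's body (75 mm by 190 mm) begins 51 mm behind the grasp point.
Start: joints at [1.079, 0.332, -0.065, 1.46, 0.022, 1.35, -0.088], TCP at [0.282, -0.558, 0.223] pointing down, gripper open.
Joint ranges: [-2.6, 2.6], [-0.5, 2.12], [-1.47, 1.34], [0.16, 2.42], [-1.27, 4.41], [0.06, 2.06], [-2.6, 2.6]. Speed limits (rad/s): [2.22, 2.22, 2.79, 2.79, 3.14, 3.14, 3.14].

## Interface

Orientations are given as a unit quaternion [x, y, z, w].
In Python, from bench import * gives the robot as it stands.
- The arm moves only by the shell command python3 -m inch 'ROWS' [FORCE]. ROWS is JSON, a list that holds one entry, the list of rows, each a list of 7 numbers: the shift along the world's x, y, z each as a share of 120 mm, from -1 to 1, then the turn, a rotation vector about the world's x, y, z each as a share of 2 pi rad, from -1 to 1, then the closure, from 0 (fully open) to 1 (shut). A call has 1 to 10 rows; each row is the pose to reach, as a shift and turn from the pose commanded when the call began, turning the shorter way round; what a row does not reach only later rows make up. A row lasts 1/10 s, in which the tool goes at most 50 mm and 8.59 degrees, less where a joint would pass 70% of its speed; a pose out of reach is approached as far as the arm can. A call with a number of a shift or a turn outside -1 to 1 is refused whole. A call with a gripper value outside its range is refused whole. The fingers move at their own pace and stop on an object; FORCE is the grip in N (left out, the last holds). Time passes only in rows, so rows that repeat a pose let the fingers close. It gives the time, the measured TCP pose, the force and the opening at its end, in the units of the state.
- read_state(): the state, without advancing time (a new reading comes with each control period).
- camera(name): name is "scene" or "top"; returns the picture (400x640x3 uint8, red, green, blue); there is no depth.
- get_calibration(name): a dict with "fx", "fy", "cx", "cy" (pixels), "k1" (the pictures are not rectified: a ray, as slopes to the right and down, at radius r is drawn at 1 + k1 r^2 times it, then the intrinsics apply), "xyz" and "attitude" of the camera in the world. Camera axes: x right, y up, looking along -z (the intrinsics and any distortion apply to the point x, -y, -z); pixel columns grow to the right and rows downward; lengths in m; the calibration is good to about 2 mm. A picture is of the moment at which its call begins. get_calibration takes no time and is no camera call.
- close_job(): hands the job in, once; it reports no verdict.
The state is a dict: "time": time; "joint_positions": joint angles; "joint_vel": joint speeds; "joint_torque": joint torques, N m; "ee_pos": TCP position; "eef_rot": TCP orientation; "ft_force": force on the tool from outside, world axes, zero at the start; "torque": the same for the moment, N m; "width": finger opening in m.
Only numpy, scipy, OpenCV 4.12 (cv2) and the standard library are available. Lean on these libraries where they do the work, as an engineer would, in place of code of your own. Each camera call takes 0.05 s, during which the arm holds its last target.

## Task

In the pottery studio, slide the jig's blue jaw by its black knob until the cream tile is clamped fully home, flat and square between jaw and metal fence. Then take the stamp with the yellow handle over the drying rack and hold it level about one centimetre above the middle of the tile, its long side parallel to the tile's long side (either way round), never touching the tile with it. Finish while still holding the stamp there, gripped and motionless, and leave the other stamp, the ware, the jars and the brush pot as they stand.

Things in the scene. Friction and masses are not known exactly. Their poses are not given: they have to be found in the camera images.
- jig: fixed dark wooden tile jig, 260 x 120 mm, 18 mm thick, flat on the table. Origin: centre of its underside; x is the sliding direction, pointing from jaw to fence, z up. The aluminium fence stands across the far (+x) end on the bed, 14 mm high, its inner face at x = +110 mm. The bed's top is at z = 18 mm. It may stand left or right of the rack, turned up to 17 degrees
- jaw (a joint): sliding blue jaw of the jig (block 40 mm along x, 90 mm wide, 14 mm high above the bed): opening in m, 0 when its face meets a tile that lies against the fence, up to 0.060 open; moves along the jig's -x as it opens. It stays where it is left; friction about 2 N
- jaw_knob (a point): point to grip on the jaw's upright black round knob: 24 mm diameter, its black part from 24 to 60 mm above the bed; this point is on its axis, 42 mm above the bed; at jig x = -30 mm minus the opening
- tile: cream ceramic tile 120 (x) x 90 (y) x 12 mm, about 250 g, lying loose on the jig between jaw and fence, its x within 5 degrees of the jig's x. Origin: centre of underside. Clamped home, its centre is at jig x = +50 mm
- tile_top (a point): centre of the tile's upper face, axes as the tile's (x along its long side, z up)
- stamp_yellow: the stamp to use, about 120 g, standing upright: a dark rubber face 70 x 44 mm under a wooden base 74 (x) x 48 (y) mm reaching to 18 mm, and on it a yellow upright slab handle 56 (x) x 20 (y) mm from 18 to 65 mm height. Origin: centre of the rubber face (underside); x along its long side, z up. It stands on the cork mat, turned up to 30 degrees
- stamp_face (a point): centre of the yellow stamp's rubber face, same as its origin, axes as the stamp's
- stamp_green: bystander: stamp of the same size and shape with a green handle, on the same mat, about 124 mm from the yellow one; origin at centre of underside
- mat: fixed cork mat 250 x 130 x 6 mm that the two stamps stand on, on the other side of the rack from the jig; origin at centre of underside, x along its length
- rack: fixed wooden drying rack between jig and mat, 340 mm along x, 85 mm wide, top board at 70 mm height, on two feet; origin: centre of its footprint on the table. With the ware on it, it reaches 125 mm above the table
- cup: bystander: terracotta cup, 64 mm across, 55 mm high, on the rack; origin at centre of underside
- bowl: bystander: blue bowl, 80 mm across, 42 mm high, on the rack; origin at centre of underside
- vase: bystander: small white vase, 62 mm across, 55 mm high, on the rack; origin at centre of underside
- glaze_jar: bystander: copper-coloured jar with a white cap, 64 mm across, 85 mm high, near the left or right side of the table; origin at centre of underside
- slip_jar: bystander: blue jar with a black cap, 60 mm across, 75 mm high, near the left or right side of the table; origin at centre of underside
- brush_pot: bystander: terracotta pot with brushes, 72 mm across, 190 mm high in all, at the right side of the table; origin at centre of underside
Mind the look-alikes: they are no part of the job. What is shaped like the stamp_yellow but turquoise is not meant.

How it is judged:
On the way, in this order (a step that is already met when the one before it is completed fails the run):
1. the tile is clamped square between jaw and fence, the yellow stamp still standing on its mat (value of joint jaw below 0.004 m and x of tile in the frame of jig above 0.0465 m and angle between the x axis of tile and the x axis of jig, either way round below 0.05 rad and angle between tile's own z axis and vertical below 0.04 rad and z of tile in the frame of jig below 0.021 m and z of stamp_face in the frame of mat below 0.02 m), for 0.2 s.
2. the yellow stamp is lifted in the gripper above the rack's board (face over 80 mm above the table) (height (world z) of stamp_face above 0.08 m and contact force between the fingers and stamp_yellow above 0.5 N), for 0.05 s.
At the end, for the whole second after the job is handed in: Jaw shut within 4 mm; tile flat, within 3.5 mm of the fence and 0.05 rad of square. Yellow stamp gripped, at rest, 3 to 20 mm above the tile, touching neither tile nor jig, within 12 mm of its middle, 0.14 rad of parallel (either way round) and 0.1 rad of level (value of joint jaw below 0.004 m and x of tile in the frame of jig above 0.0465 m and angle between the x axis of tile and the x axis of jig, either way round below 0.05 rad and angle between tile's own z axis and vertical below 0.04 rad and z of tile in the frame of jig below 0.021 m and z of stamp_face in the frame of tile_top between 0.003 and 0.02 m and horizontal distance between stamp_face and tile_top below 0.012 m and angle between the x axis of stamp_face and the x axis of tile_top, either way round below 0.14 rad and angle between stamp_face's own z axis and vertical below 0.1 rad and contact force between the fingers and stamp_yellow above 0.5 N and contact force between stamp_yellow and tile below 0.05 N and contact force between stamp_yellow and jig below 0.05 N and linear speed of stamp_yellow below 0.02 m/s); the arm keeps its last pose, push and grip.
It fails at once if the yellow stamp touches the tile (contact force between stamp_yellow and tile above 0.3 N).
It fails at once if a bystander is shifted by over 25 mm or tipped over (distance of any of stamp_green, cup, bowl, vase, glaze_jar, slip_jar, brush_pot from where it was at the start of the episode above 0.025 m or angle between any of stamp_green, cup, bowl, vase, glaze_jar, slip_jar, brush_pot's own z axis and vertical above 0.4 rad).
It also fails if it takes over 58 s, if anything falls off the work surface, if the arm or the gripper's body presses on something with over 40 N, if the wrist force passes 120 N, or if a joint passes its speed limit or range.

## Working session

There is one attempt and no reset: what is moved stays moved. The work goes in short steps, Python scripts to look and compute and a shell command to move; the robot and the scene stay as the last step left them, time stands still between calls to the robot, and variables do not carry over. Pictures are saved under pics/ and viewed, and the job is handed in when it is done.

```bash
mkdir -p pics; ls; python3 - <<'E'
from bench import *
import cv2
print(read_state())
for n in("scene","top"):
    print(n,get_calibration(n)); cv2.imwrite(f"pics/{n}0.png",camera(n)[:,:,::-1])
E
```

```text
pics
{'time': 0.0, 'joint_positions': array([ 1.0793723 ,  0.33289848, -0.06471142,  1.46093552,  0.02160548,
        1.34987175, -0.0885089 ]), 'joint_vel': array([ 6.43208196e-04,  8.03554158e-04,  8.86828872e-04, -3.10336504e-04,
       -1.51370979e-03,  5.57296846e-05, -2.16931626e-03]), 'joint_torque': array([-8.04805622e-04, -6.23259616e+01,  2.40376359e-02, -3.89904177e+01,
       -6.14359835e-02,  3.95519729e-02,  1.06567563e-04]), 'ee_pos': array([ 0.28222808, -0.55722642,  0.22174011]), 'eef_rot': array([-0.68762724, -0.16473017,  0.68790483, -0.16376719]), 'ft_force': array([0.34583423, 0.57046523, 0.49587883]), 'torque': array([ 0.00763698, -0.00591614, -0.05473832]), 'width': 0.08696916299058262}
scene {'fx': 396.9975352764563, 'fy': 396.9975352764563, 'cx': 320.883407965991, 'cy': 200.5163174742466, 'k1': -0.029138157270621797, 'xyz': array([ 1.22872447, -0.68706707,  0.90952022]), 'attitude': array([0.38460732, 0.15861441, 0.36453422, 0.83308671])}
top {'fx': 411.5479002382004, 'fy': 411.5479002382004, 'cx': 319.4407090464261, 'cy': 202.6621118252603, 'k1': -0.0512373058860151, 'xyz': array([ 0.34458758, -0.00704872,  1.31973143]), 'attitude': array([ 0.05370484, -0.05684208, -0.69610486,  0.71366855])}
```

View pics/scene0.png

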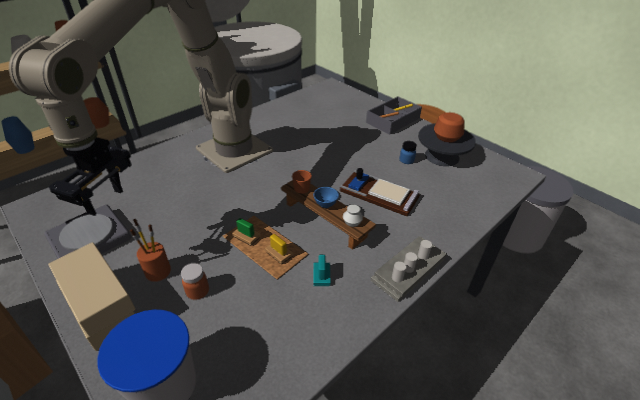

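View pics/top0.png

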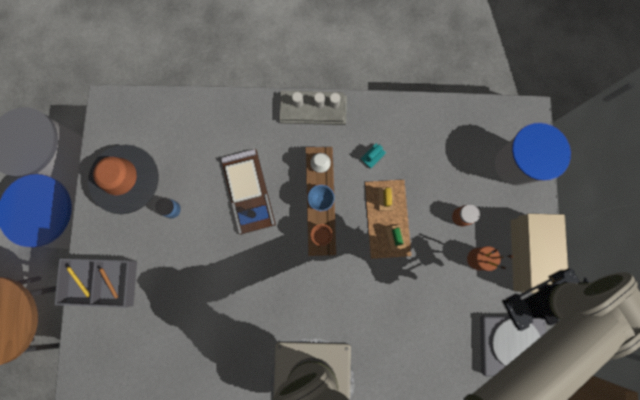

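The scene view shows the jig with its tile beyond the rack. In the top view the jig is at about (247,190) with the fence at its upper end. The yellow stamp is at (388,198), the green one at (397,237), and the rack runs along column 320.

```bash
cat > h.py <<'E'
from bench import *
import cv2, numpy as np
from scipy.spatial.transform import Rotation as R
def ray(n,u,v):
    c=get_calibration(n)
    K=np.array([[c['fx'],0,c['cx']],[0,c['fy'],c['cy']],[0,0,1]])
    p=cv2.undistortPoints(np.array([[[u,v]]],float),K,np.array([c['k1'],0,0,0.]))[0,0]
    return np.array(c['xyz']),R.from_quat(c['attitude']).apply([p[0],-p[1],-1])
def pt(n,u,v,z):
    o,d=ray(n,u,v); return o+d*(z-o[2])/d[2]
def proj(n,P):
    c=get_calibration(n); q=R.from_quat(c['attitude']).inv().apply(np.atleast_2d(P)-c['xyz'])
    x=q[:,0]/-q[:,2]; y=-q[:,1]/-q[:,2]; s=1+c['k1']*(x*x+y*y)
    return np.c_[c['fx']*x*s+c['cx'],c['fy']*y*s+c['cy']]
def crop(n,f,x0,y0,w,h,k,img=None):
    im=camera(n)[:,:,::-1] if img is None else img
    c=cv2.resize(im[y0:y0+h,x0:x0+w],None,fx=k,fy=k,interpolation=cv2.INTER_CUBIC)
    cv2.imwrite(f,c)
E
python3 - <<'E'
from h import *
t=cv2.imread('pics/top0.png');s=cv2.imread('pics/scene0.png')
crop('top','pics/jigtop.png',210,140,80,100,6,t)
crop('top','pics/mattop.png',350,135,80,130,4.5 and 4,t)
crop('scene','pics/jigsc.png',325,155,110,70,7,s)
crop('scene','pics/matsc.png',220,205,100,75,8,s)
E
```

```text
(no output)
```

View pics/jigtop.png

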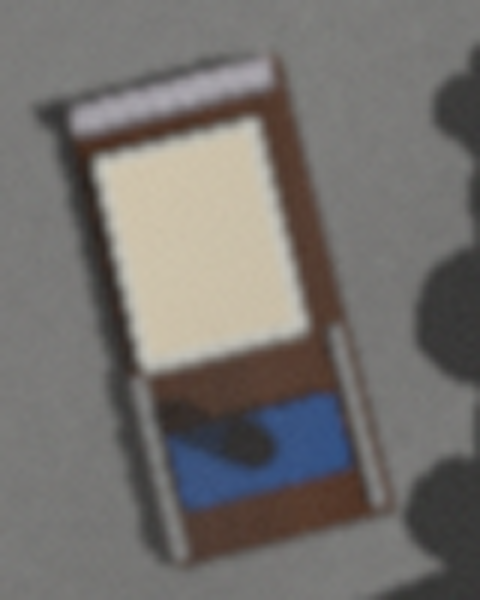

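View pics/mattop.png

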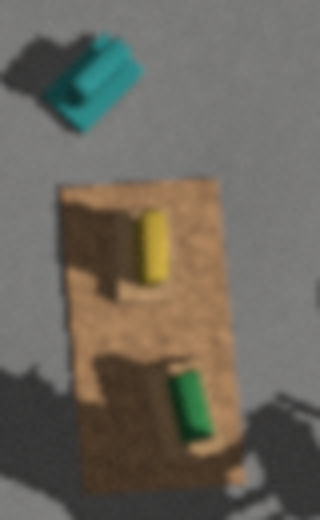

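View pics/jigsc.png

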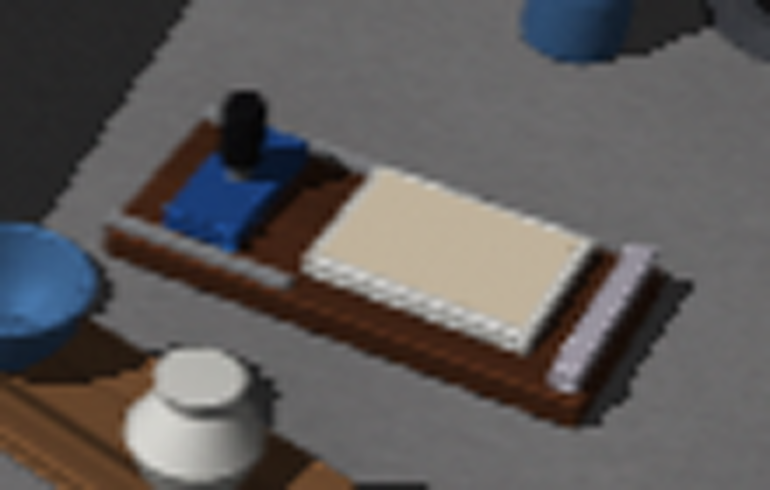

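View pics/matsc.png

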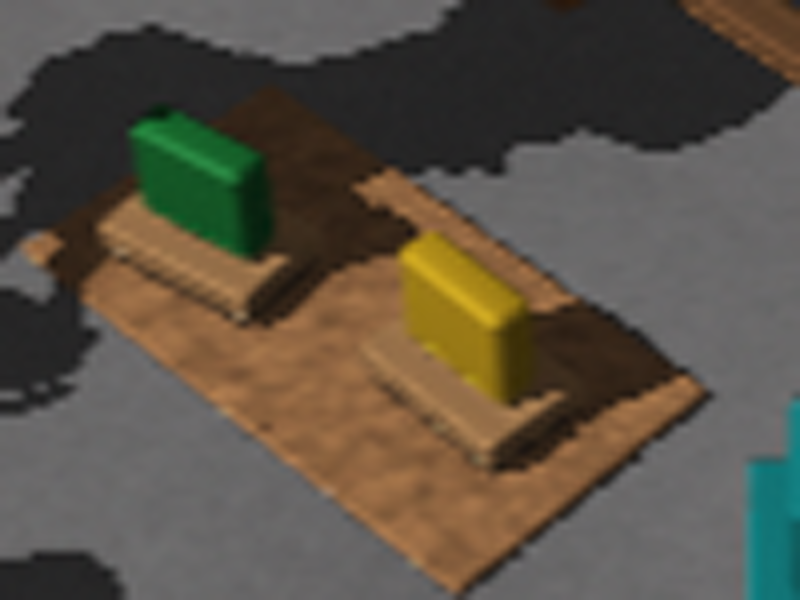

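```bash
cat > fit.py <<'E'
from h import *
from scipy.optimize import least_squares
T=lambda x,y,k,ox,oy:(ox+(x+.5)/k-.5,oy+(y+.5)/k-.5)
def fit(obs,x0):
    # obs: cam,u,v,local xyz (z world)
    def f(p):
        c,s=np.cos(p[2]),np.sin(p[2]); r=[]
        for n,u,v,l in obs:
            P=[p[0]+c*l[0]-s*l[1],p[1]+s*l[0]+c*l[1],l[2]]
            r+=list(proj(n,P)[0]-[u,v])
        return np.array(r)
    S=least_squares(f,x0,loss='soft_l1'); r=S.fun
    return S.x,np.round(r.reshape(-1,2),1).tolist()
E
python3 - <<'E'
from fit import *
jt=lambda x,y:('top',)+T(x,y,6,210,140); js=lambda x,y:('scene',)+T(x,y,7,325,155)
mt=lambda x,y:('top',)+T(x,y,4,350,135); ms=lambda x,y:('scene',)+T(x,y,8,220,205)
def o(a,l): return a+(l,)
jig=[o(jt(390,510),(-.13,-.06,.018)),o(jt(278,55),(.13,-.06,.018)),o(jt(178,565),(-.13,.06,.018)),
 o(js(575,400),(.13,-.06,.018)),o(js(105,230),(-.13,-.06,.018)),o(js(207,122),(-.13,.06,.018)),o(js(572,425),(.13,-.06,0))]
pj,r=fit(jig,[.6,.2,.2]);print('jig',pj,r)
t=[o(jt(97,153),(.06,.045,.03)),o(jt(264,118),(.06,-.045,.03)),o(jt(308,330),(-.06,-.045,.03)),o(jt(146,370),(-.06,.045,.03)),
 o(js(380,165),(-.06,.045,.03)),o(js(597,243),(.06,.045,.03)),o(js(520,342),(.06,-.045,.03)),o(js(303,260),(-.06,-.045,.03))]
p,r=fit(t,[.6,.2,.2]);print('tile',p,r)
c,s=np.cos(pj[2]),np.sin(pj[2]);d=p[:2]-pj[:2];print('tile in jig',c*d[0]+s*d[1],-s*d[0]+c*d[1],np.degrees(p[2]-pj[2]))
y=[o(ms(490,455),(.037,-.024,.024)),o(ms(360,345),(-.037,-.024,.024)),o(ms(570,395),(.037,.024,.024)),
 o(ms(525,295),(.028,.01,.071)),o(ms(499,328),(.028,-.01,.071)),o(ms(403,245),(-.028,-.01,.071)),o(ms(432,232),(-.028,.01,.071)),
 o(mt(156,211),(.028,0,.071)),o(mt(154,283),(-.028,0,.071)),o(mt(118,298),(-.037,.024,.024)),o(mt(170,298),(-.037,-.024,.024))]
p,r=fit(y,[.6,-.15,0]);print('yel',p,r)
# knob: scene top centre & top view
print('knob top scene',pt(*js(245,103),.078),'mid',pt(*js(243,133),.060))
o1,d1=ray(*jt(258,447)); 
for z in(.04,.06,.078):print('kn top',z,o1+d1*(z-o1[2])/d1[2])
k0=lambda op:pj[:2]+(-.03-op)*np.array([c,s])
# jaw top-face edges (z=.032) in jig frame
def J(q):d=q[:2]-pj[:2];return np.round([c*d[0]+s*d[1],-s*d[0]+c*d[1]],4)
for q in[(165,430),(340,393),(185,508),(357,470)]:print('jaw',J(pt(*jt(*q),.032)))
for q in[(307,143),(237,243),(165,208)]:print('jaws',J(pt(*js(*q),.032)))
for op in(0.02,.03,.04,.05):print(op,k0(op))
print('knob in jig',J(pt(*js(245,103),.078)))
E
```

```text
jig [0.58287529 0.22252913 0.2903955 ] [[0.8, 0.2], [-0.1, -0.4], [-0.6, 0.9], [0.8, 0.7], [-0.6, -0.4], [-0.1, -2.0], [0.4, 1.1]]
tile [0.61570947 0.23424214 0.25929317] [[0.5, 0.3], [-0.1, -0.2], [0.4, 0.1], [-0.3, -0.1], [0.1, -0.2], [-0.2, 0.1], [0.6, 0.0], [-0.1, -0.6]]
tile in jig 0.034813235142587835 0.0018211443320526148 -1.7820324531519083
yel [ 0.56982049 -0.22307377  0.0110596 ] [[-0.7, -0.5], [-0.2, -0.6], [1.8, -1.5], [1.2, 0.8], [-0.9, 0.2], [-1.1, 0.2], [0.6, -1.5], [-0.2, -0.9], [0.6, -1.0], [-0.4, 0.2], [1.6, 0.4]]
knob top scene [0.50455707 0.19785604 0.078     ] mid [0.50566973 0.19725572 0.06      ]
kn top 0.04 [0.50499891 0.19841476 0.04      ]
kn top 0.06 [0.50249196 0.19520372 0.06      ]
kn top 0.078 [0.5002357  0.19231378 0.078     ]
jaw [-0.0586  0.0453]
jaw [-0.0636 -0.0485]
jaw [-0.1015  0.0448]
jaw [-0.1056 -0.0472]
jaws [-0.0632  0.0424]
jaws [-0.058  -0.0514]
jaws [-0.1018 -0.0452]
0.02 [0.53496876 0.20821257]
0.03 [0.52538745 0.20534926]
0.04 [0.51580614 0.20248595]
0.05 [0.50622483 0.19962263]
knob in jig [-0.0821 -0.0012]
```

```bash
cat > go.py <<'E'
from h import *
import sys
# usage: go.py x y z yaw(of tool y axis, mod pi)
def plan(x,y,z,yaw):
    s=read_state(); Rc=R.from_quat(s['eef_rot']); best=None
    for k in (0,np.pi):
        ty=np.array([np.cos(yaw+k),np.sin(yaw+k),0]); tx=np.array([0,0,-1.]); tz=np.cross(tx,ty)
        rv=(R.from_matrix(np.c_[tx,ty,tz])*Rc.inv()).as_rotvec()
        print('shift/0.12',np.round((np.array([x,y,z])-s['ee_pos'])/.12,3),'turn/2pi',np.round(rv/2/np.pi,4),'deg',np.round(np.degrees(np.linalg.norm(rv)),1))
    print('t',s['time'],'pos',np.round(s['ee_pos'],4),'F',np.round(s['ft_force'],2),'w',round(s['width'],4),'q',np.round(s['joint_positions'],2), 'yaxis',np.round(Rc.as_matrix()[:,1],3))
if __name__=='__main__': plan(*map(float,sys.argv[1:5]))
E
python3 go.py .505 .198 .041 .29
python3 - <<'E'
from h import *
print(pt('top',487,258,.08),pt('scene',152,270,.0),pt('top',467,213,.085))
E
```

```text
shift/0.12 [ 1.856  6.294 -1.507] turn/2pi [-1.000e-04 -2.000e-04  2.215e-01] deg 79.8
shift/0.12 [ 1.856  6.294 -1.507] turn/2pi [-2.000e-04  1.000e-04 -2.785e-01] deg 100.2
t 0.1 pos [ 0.2822 -0.5573  0.2218] F [-0.21 -0.47  0.44] w 0.0872 q [ 1.08  0.33 -0.06  1.46  0.02  1.35 -0.09] yaxis [ 0.452 -0.892 -0.001]
[ 0.38385278 -0.52059447  0.08      ] [ 0.36732299 -0.531571    0.        ] [ 0.51897732 -0.46126314  0.085     ]
```

```bash
python3 -m inch '[[[0,0,0.4,0,0,0,0],[0,0,0.75,0,0,0,0],[0,0.2,0.9,0,0,0.02,0],[0.05,0.6,0.9,0,0,0.03,0],[0.1,1,0.9,0,0,0.04,0]]]'
python3 -m inch '[[[0.1,0.4,0,0,0,0.02,0],[0.2,0.8,0,0,0,0.03,0],[0.3,1,0,0,0,0.04,0]]]'
python3 -m inch '[[[0.1,0.4,0,0,0,0.02,0],[0.2,0.8,0,0,0,0.03,0],[0.3,1,0,0,0,0.04,0]]]'
python3 -m inch '[[[0.1,0.4,0,0,0,0.02,0],[0.2,0.8,0,0,0,0.03,0],[0.3,1,0,0,0,0.04,0]]]'
python3 -m inch '[[[0.1,0.4,0,0,0,0.02,0],[0.2,0.8,0,0,0,0.03,0],[0.3,1,0,0,0,0.04,0]]]'
python3 -m inch '[[[0.1,0.4,0,0,0,0.02,0],[0.2,0.8,0,0,0,0.02,0],[0.3,1,0,0,0,0.02,0]]]'
python3 go.py .505 .198 .10 .29
```

```text
time: 0.6
ee_pos: [0.2943, -0.4365, 0.3305]
eef_rot: [0.662, 0.25, -0.662, 0.25]
ft_force: [0.8, -0.0, 0.7]
width: 0.087
time: 0.9
ee_pos: [0.3312, -0.314, 0.3309]
eef_rot: [0.624, 0.332, -0.624, 0.332]
ft_force: [0.5, -0.3, -0.3]
width: 0.0871
time: 1.2
ee_pos: [0.3671, -0.1942, 0.3308]
eef_rot: [0.578, 0.407, -0.578, 0.408]
ft_force: [0.6, 0.3, 0.3]
width: 0.087
time: 1.5
ee_pos: [0.4029, -0.0739, 0.3309]
eef_rot: [0.522, 0.477, -0.522, 0.477]
ft_force: [0.9, -0.8, 0.2]
width: 0.0868
time: 1.8
ee_pos: [0.4386, 0.0466, 0.3309]
eef_rot: [0.458, 0.539, -0.458, 0.539]
ft_force: [0.7, -0.8, -0.1]
width: 0.0868
time: 2.1
ee_pos: [0.4742, 0.1666, 0.3308]
eef_rot: [0.425, 0.566, -0.423, 0.566]
ft_force: [-0.3, 0.1, 0.2]
width: 0.0869
shift/0.12 [ 0.256  0.262 -1.923] turn/2pi [-0.0003  0.0001  0.0009] deg 0.3
shift/0.12 [ 0.256  0.262 -1.923] turn/2pi [ 1.000e-04  5.000e-04 -4.991e-01] deg 179.7
t 2.1 pos [0.4742 0.1666 0.3308] F [-0.32  0.11  0.2 ] w 0.0869 q [ 0.4   0.09 -0.87  1.56  0.06  1.53 -0.19] yaxis [0.96  0.281 0.001]
```

```bash
python3 -m inch '[[[0.2,0.2,-0.3,0,0,0,0],[0.256,0.262,-0.6,0,0,0,0],[0.256,0.262,-0.95,0,0,0,0],[0.256,0.262,-0.95,0,0,0,0]]]'
python3 -m inch '[[[0,0,-0.4,0,0,0,0],[0,0,-0.8,0,0,0,0],[0,0,-0.97,0,0,0,0],[0,0,-0.97,0,0,0,0]]]'
python3 - <<'E'
from h import *
t=camera('top')[:,:,::-1];s=camera('scene')[:,:,::-1]
crop('top','pics/a_t.png',200,130,100,120,5,t)
crop('scene','pics/a_s.png',290,60,160,150,4,s)
E
python3 go.py .505 .198 .041 .29
```

```text
time: 2.5
ee_pos: [0.5029, 0.1926, 0.2114]
eef_rot: [0.423, 0.567, -0.427, 0.563]
ft_force: [-1.1, -0.2, 0.5]
width: 0.0869
time: 2.9
ee_pos: [0.5046, 0.1928, 0.0992]
eef_rot: [0.425, 0.565, -0.426, 0.564]
ft_force: [-0.4, -0.6, 0.4]
width: 0.087
shift/0.12 [-0.012  0.033 -0.511] turn/2pi [-0.0001  0.0003  0.0016] deg 0.6
shift/0.12 [-0.012  0.033 -0.511] turn/2pi [ 5.000e-04  2.000e-04 -4.984e-01] deg 179.4
t 3.0 pos [0.5064 0.1941 0.1024] F [-0.11  0.14  0.49] w 0.0866 q [ 0.26  0.37 -0.84  1.79  0.31  1.11 -0.4 ] yaxis [0.961 0.276 0.002]
```

View pics/a_t.png

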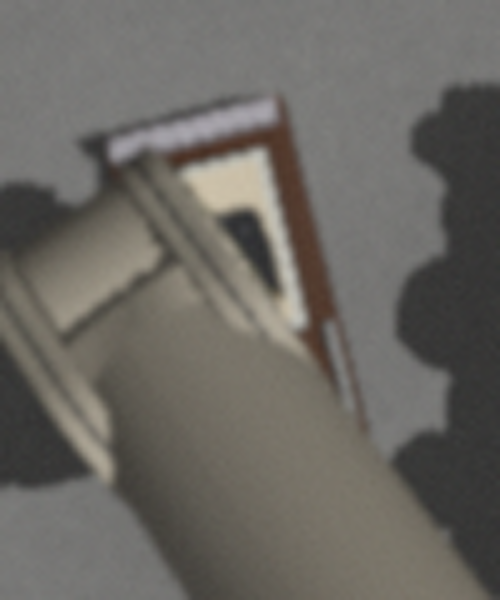

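View pics/a_s.png

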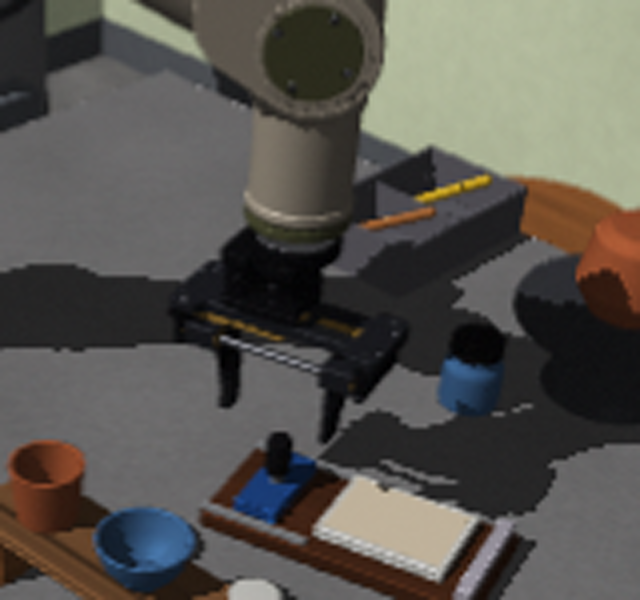

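The scene crop shows the open fingers straddling the black knob at about (278,455) in the crop, so the gripper is lined up. The arm hides most of the jig in the top view. I'll go down and close gently.

```bash
python3 -m inch '[[[0,0.03,-0.25,0,0,0.001,0],[-0.01,0.03,-0.5,0,0,0.001,0],[-0.01,0.03,-0.5,0,0,0.001,0],[-0.01,0.03,-0.5,0,0,0.001,0]]]' 12
python3 - <<'E'
from h import *
s=camera('scene')[:,:,::-1]
crop('scene','pics/b_s.png',320,110,110,100,6,s)
E
python3 go.py .505 .198 .041 .29
```

```text
time: 3.4
ee_pos: [0.5052, 0.1979, 0.0424]
eef_rot: [0.424, 0.566, -0.423, 0.567]
ft_force: [-0.7, -0.7, 0.4]
width: 0.0868
shift/0.12 [-0.004 -0.001 -0.015] turn/2pi [-0.0002  0.0005  0.0006] deg 0.3
shift/0.12 [-0.004 -0.001 -0.015] turn/2pi [ 8.000e-04  3.000e-04 -4.994e-01] deg 179.8
t 3.45 pos [0.5055 0.1981 0.0428] F [0.52 0.36 0.54] w 0.0871 q [ 0.22  0.45 -0.81  1.84  0.38  1.01 -0.46] yaxis [0.959 0.282 0.003]
```

View pics/b_s.png

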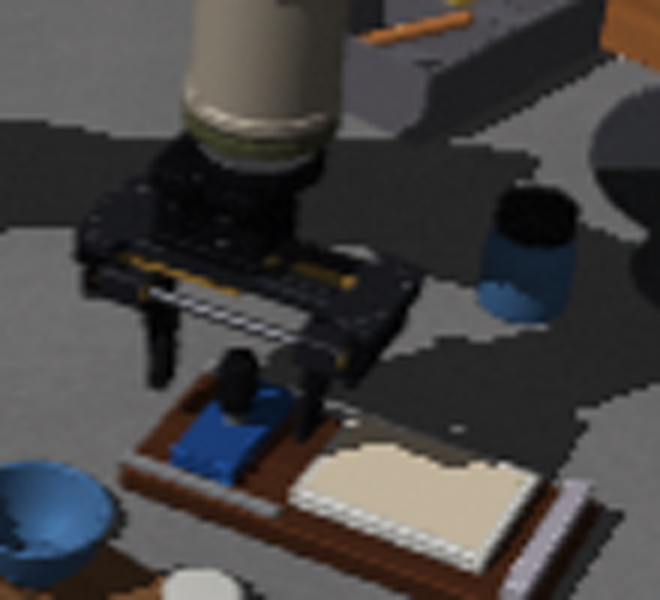

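The knob at about (238,380) sits between the two fingers, which are at (160,350) and (310,400). Closing now.

```bash
python3 -m inch '[[[0,0,0,0,0,0,0.8],[0,0,0,0,0,0,0.8],[0,0,0,0,0,0,0.8],[0,0,0,0,0,0,0.8],[0,0,0,0,0,0,0.8],[0,0,0,0,0,0,0.8]]]' 15
python3 go.py .505 .198 .041 .29
```

```text
time: 4.05
ee_pos: [0.5039, 0.1975, 0.0402]
eef_rot: [0.423, 0.566, -0.423, 0.566]
ft_force: [1.0, -0.1, 0.4]
width: 0.0471
shift/0.12 [0.009 0.004 0.007] turn/2pi [ 0.     -0.      0.0005] deg 0.2
shift/0.12 [0.009 0.004 0.007] turn/2pi [-0.     -0.     -0.4995] deg 179.8
t 4.05 pos [0.5039 0.1975 0.0402] F [ 1.03 -0.12  0.4 ] w 0.0471 q [ 0.22  0.46 -0.81  1.84  0.38  1.01 -0.46] yaxis [ 0.959  0.283 -0.   ]
```

```bash
python3 -m inch '[[[0,0,0,0,0,0,0.8],[0,0,0,0,0,0,0.8],[0,0,0,0,0,0,0.8],[0,0,0,0,0,0,0.8],[0,0,0,0,0,0,0.8],[0,0,0,0,0,0,0.8]]]' 15
python3 go.py .505 .198 .041 .29
```

```text
time: 4.65
ee_pos: [0.5041, 0.1975, 0.0402]
eef_rot: [0.424, 0.566, -0.423, 0.566]
ft_force: [2.1, 0.9, -0.5]
width: 0.0235
shift/0.12 [0.008 0.004 0.007] turn/2pi [-0.      0.0001  0.0005] deg 0.2
shift/0.12 [0.008 0.004 0.007] turn/2pi [ 1.000e-04  0.000e+00 -4.995e-01] deg 179.8
t 4.65 pos [0.5041 0.1975 0.0402] F [ 2.12  0.87 -0.48] w 0.0235 q [ 0.22  0.46 -0.81  1.84  0.38  1.01 -0.46] yaxis [0.959 0.283 0.   ]
```

```bash
python3 -m inch '[[[0.04,0.012,0,0,0,0,0.8],[0.08,0.024,0,0,0,0,0.8],[0.12,0.036,0,0,0,0,0.8],[0.16,0.048,0,0,0,0,0.8],[0.2,0.06,0,0,0,0,0.8],[0.24,0.072,0,0,0,0,0.8],[0.28,0.084,0,0,0,0,0.8],[0.32,0.095,0,0,0,0,0.8],[0.35,0.104,0,0,0,0,0.8],[0.35,0.104,0,0,0,0,0.8]]]' 35
python3 go.py .553 .212 .041 .29
python3 - <<'E'
from h import *
s=camera('scene')[:,:,::-1]
crop('scene','pics/c_s.png',320,110,110,100,6,s)
E
```

```text
time: 5.65
ee_pos: [0.5466, 0.2102, 0.0402]
eef_rot: [0.424, 0.566, -0.423, 0.566]
ft_force: [1.3, 0.1, 1.5]
width: 0.023
shift/0.12 [0.053 0.015 0.007] turn/2pi [-0.0001  0.0001  0.0006] deg 0.2
shift/0.12 [0.053 0.015 0.007] turn/2pi [ 2.000e-04  1.000e-04 -4.994e-01] deg 179.8
t 5.65 pos [0.5466 0.2102 0.0402] F [1.25 0.07 1.46] w 0.023 q [ 0.17  0.54 -0.77  1.73  0.42  1.05 -0.46] yaxis [0.959 0.283 0.001]
```

View pics/c_s.png

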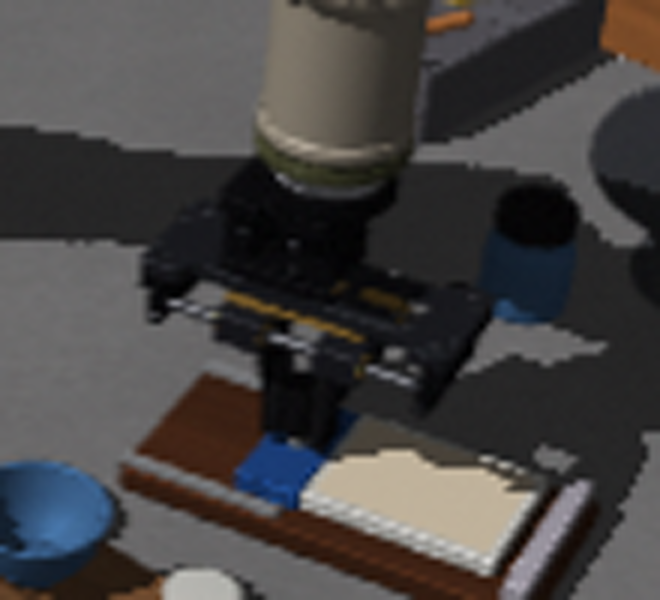

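The jaw is now touching the tile, and a narrow gap to the fence remains. I'll carry on in small steps and watch the force.

```bash
python3 -m inch '[[[0.016,0.005,0,0,0,0,0.8],[0.032,0.01,0,0,0,0,0.8],[0.045,0.013,0,0,0,0,0.8],[0.045,0.013,0,0,0,0,0.8]]]' 35
python3 -m inch '[[[0.008,0.0025,0,0,0,0,0.8],[0.016,0.005,0,0,0,0,0.8],[0.016,0.005,0,0,0,0,0.8]]]'
python3 -m inch '[[[0.008,0.0025,0,0,0,0,0.8],[0.016,0.005,0,0,0,0,0.8],[0.016,0.005,0,0,0,0,0.8]]]'
```

```text
time: 6.1
ee_pos: [0.5514, 0.2116, 0.0402]
eef_rot: [0.424, 0.566, -0.423, 0.566]
ft_force: [-1.9, -0.6, 3.2]
width: 0.023
time: 6.4
ee_pos: [0.5534, 0.2122, 0.0402]
eef_rot: [0.424, 0.566, -0.423, 0.566]
ft_force: [-2.0, -0.8, 3.7]
width: 0.0232
time: 6.7
ee_pos: [0.5553, 0.2128, 0.0402]
eef_rot: [0.424, 0.566, -0.423, 0.566]
ft_force: [-1.7, -0.6, 3.8]
width: 0.023
```

```bash
python3 -m inch '[[[0.008,0.0025,0,0,0,0,0.8],[0.016,0.005,0,0,0,0,0.8],[0.016,0.005,0,0,0,0,0.8]]]'
python3 -m inch '[[[0.008,0.0025,0,0,0,0,0.8],[0.016,0.005,0,0,0,0,0.8],[0.016,0.005,0,0,0,0,0.8]]]'
```

```text
time: 7.0
ee_pos: [0.5573, 0.2134, 0.0402]
eef_rot: [0.424, 0.566, -0.423, 0.566]
ft_force: [-2.9, -0.5, 3.8]
width: 0.0229
time: 7.3
ee_pos: [0.5573, 0.2134, 0.0401]
eef_rot: [0.422, 0.567, -0.425, 0.566]
ft_force: [-12.9, -4.2, 12.6]
width: 0.023
```

```bash
python3 -m inch '[[[0.008,0.0025,0,0,0,0,0.8],[0.012,0.0035,0,0,0,0,0.8],[0.012,0.0035,0,0,0,0,0.8],[0.012,0.0035,0,0,0,0,0.8]]]'
python3 - <<'E'
from h import *
s=camera('scene')[:,:,::-1]
crop('scene','pics/d_s.png',335,155,100,70,7,s)
E
```

```text
time: 7.7
ee_pos: [0.5573, 0.2134, 0.0401]
eef_rot: [0.421, 0.567, -0.426, 0.566]
ft_force: [-19.9, -9.2, 19.8]
width: 0.0234
```

View pics/d_s.png

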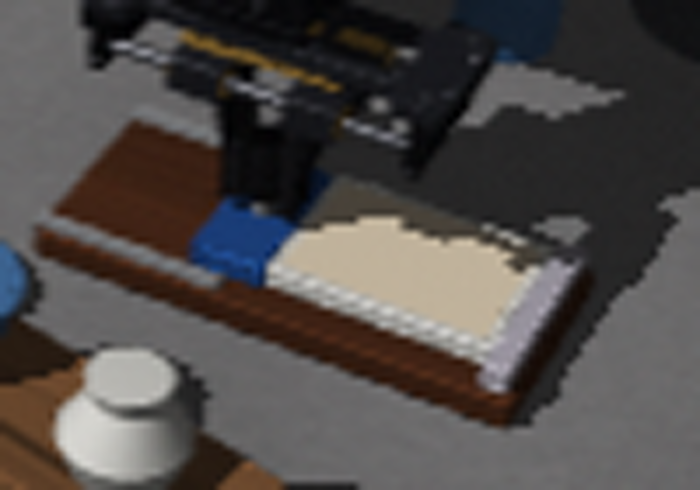

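```bash
python3 -m inch '[[[-0.016,-0.005,0,0,0,0,0.8],[-0.016,-0.005,0,0,0,0,0.4],[-0.016,-0.005,0,0,0,0,0.4],[-0.016,-0.005,0,0,0,0,0.4],[-0.016,-0.005,0,0,0,0,0.4],[-0.016,-0.005,0,0,0,0,0.4],[-0.016,-0.005,0,0,0,0,0.4],[-0.016,-0.005,0,0,0,0,0.4]]]'
python3 go.py .5573 .2134 .041 .29
```

```text
time: 8.55
ee_pos: [0.5586, 0.2137, 0.0402]
eef_rot: [0.424, 0.566, -0.423, 0.566]
ft_force: [-0.1, 0.0, 0.9]
width: 0.0519
shift/0.12 [-0.011 -0.003  0.007] turn/2pi [-0.      0.      0.0005] deg 0.2
shift/0.12 [-0.011 -0.003  0.007] turn/2pi [ 0.      0.     -0.4995] deg 179.8
t 8.55 pos [0.5586 0.2137 0.0402] F [-0.14  0.02  0.91] w 0.0519 q [ 0.16  0.56 -0.76  1.69  0.43  1.07 -0.46] yaxis [0.959 0.283 0.   ]
```

```bash
python3 -m inch '[[[0,0,0.4,0,0,0,0.2],[0,0,0.8,0,0,0,0],[0,0,1,0,0,0,0]]]'
python3 -m inch '[[[0,0,0.4,0,0,-0.02,0],[0,0,0.7,0,0,-0.04,0],[0,-0.4,0.7,0,0,-0.06,0],[0,-0.8,0.7,0,0,-0.08,0],[0,-1,0.7,0,0,-0.1,0]]]'
python3 -m inch '[[[0,-0.3,0,0,0,-0.02,0],[0,-0.6,0,0,0,-0.04,0],[0,-0.9,0,0,0,-0.06,0],[0,-1,0,0,0,-0.08,0]]]'
python3 -m inch '[[[0,-0.3,0,0,0,-0.02,0],[0,-0.6,0,0,0,-0.04,0],[0,-0.9,0,0,0,-0.06,0],[0,-1,0,0,0,-0.08,0]]]'
python3 go.py .57 -.223 .15 -1.56
```

```text
time: 8.85
ee_pos: [0.5596, 0.2148, 0.1644]
eef_rot: [0.425, 0.566, -0.422, 0.567]
ft_force: [0.9, 0.5, -0.9]
width: 0.0688
time: 9.35
ee_pos: [0.5589, 0.0891, 0.2444]
eef_rot: [-0.579, -0.404, 0.58, -0.406]
ft_force: [0.4, 0.1, -0.6]
width: 0.0867
time: 9.75
ee_pos: [0.5583, -0.031, 0.244]
eef_rot: [-0.662, -0.247, 0.663, -0.248]
ft_force: [-0.1, 0.3, -0.1]
width: 0.0868
time: 10.15
ee_pos: [0.5578, -0.151, 0.2439]
eef_rot: [-0.703, -0.075, 0.703, -0.076]
ft_force: [1.0, 0.4, -0.3]
width: 0.0868
shift/0.12 [ 0.101 -0.6   -0.783] turn/2pi [ 0.0002 -0.0001 -0.0323] deg 11.6
shift/0.12 [ 0.101 -0.6   -0.783] turn/2pi [2.000e-04 4.000e-04 4.677e-01] deg 168.4
t 10.15 pos [ 0.5578 -0.151   0.2439] F [ 1.05  0.44 -0.32] w 0.0868 q [ 0.56  0.25 -0.45  1.54  0.11  1.38 -1.26] yaxis [ 0.212 -0.977  0.001]
```

Before going down I'll look at the jig without the arm over it, and re-check the stamp.

```bash
python3 -m inch '[[[0.05,-0.3,0,0,0,-0.02,0],[0.1,-0.6,-0.2,0,0,-0.032,0],[0.1,-0.6,-0.5,0,0,-0.032,0],[0.1,-0.6,-0.5,0,0,-0.032,0]]]'
python3 - <<'E'
from h import *
t=camera('top')[:,:,::-1];s=camera('scene')[:,:,::-1]
crop('top','pics/e_t.png',210,140,80,100,6,t)
crop('scene','pics/e_s.png',325,155,110,70,7,s)
crop('scene','pics/e_m.png',190,130,140,150,4,s)
E
python3 go.py .57 -.223 .10 -1.56
```

```text
time: 10.55
ee_pos: [0.5678, -0.2185, 0.1793]
eef_rot: [-0.704, -0.009, 0.71, -0.007]
ft_force: [1.1, 0.8, -0.9]
width: 0.0873
shift/0.12 [-0.005 -0.048 -0.705] turn/2pi [-0.0001 -0.0001 -0.0021] deg 0.8
shift/0.12 [-0.005 -0.048 -0.705] turn/2pi [ 2.000e-04 -2.000e-04  4.979e-01] deg 179.2
t 10.65 pos [ 0.5705 -0.2172  0.1846] F [1.3  0.89 1.09] w 0.087 q [ 0.6   0.35 -0.39  1.54  0.14  1.28 -1.36] yaxis [ 0.024 -1.    -0.001]
```

View pics/e_t.png

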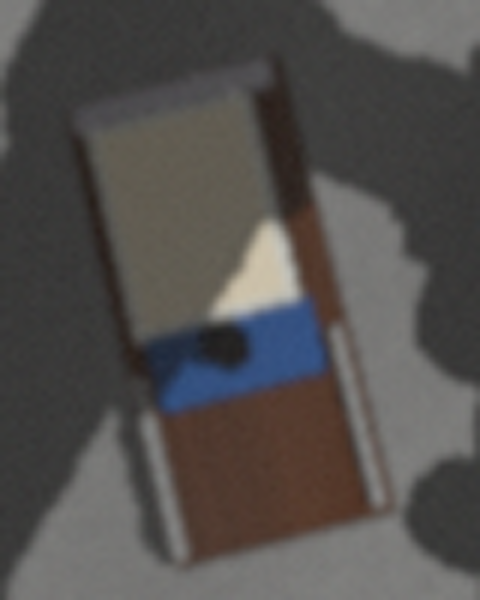

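View pics/e_s.png

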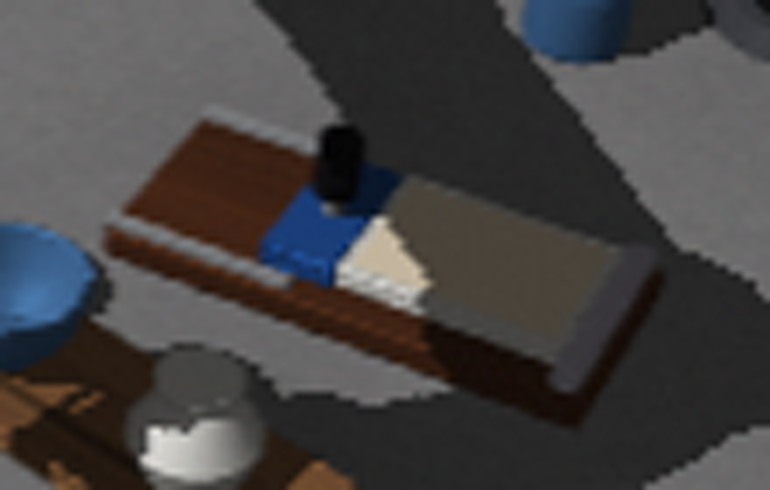

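View pics/e_m.png

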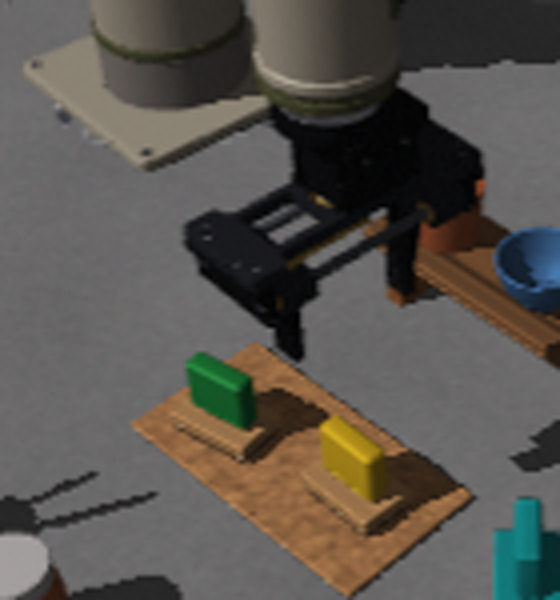

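The tile now sits flush against both the fence, at about (600,300) in the scene crop, and the blue jaw at (345,225). The jaw stayed put. The gripper is above the yellow stamp. I'll fit the clamped tile's pose and re-fit the stamp.

```bash
python3 - <<'E'
from fit import *
jt=lambda x,y:('top',)+T(x,y,6,210,140); js=lambda x,y:('scene',)+T(x,y,7,325,155)
ms=lambda x,y:('scene',)+T(x,y,4,190,130)
o=lambda a,l:a+(l,)
t=[o(jt(91,133),(.06,.045,.03)),o(jt(250,97),(.06,-.045,.03)),o(jt(303,303),(-.06,-.045,.03)),o(jt(143,338),(-.06,.045,.03)),
 o(js(405,178),(-.06,.045,.03)),o(js(622,248),(.06,.045,.03)),o(js(553,358),(.06,-.045,.03)),o(js(337,265),(-.06,-.045,.03))]
p,r=fit(t,[.63,.23,.28]);print('tile',p,r)
y=[o(ms(366,524),(.037,-.024,.024)),o(ms(302,475),(-.037,-.024,.024)),o(ms(404,496),(.037,.024,.024)),
 o(ms(384,450),(.028,.01,.071)),o(ms(370,464),(.028,-.01,.071)),o(ms(322,424),(-.028,-.01,.071)),o(ms(336,416),(-.028,.01,.071))]
p,r=fit(y,[.57,-.22,0]);print('yel',p,r)
E
```

```text
tile [0.62967717 0.23903275 0.27999336] [[-0.1, -0.3], [0.5, -1.1], [0.2, -0.2], [-0.6, 1.0], [-0.1, -0.7], [0.2, 0.4], [0.5, -1.0], [-1.0, 0.3]]
yel [ 0.57162584 -0.22365047  0.04615284] [[-0.3, 0.7], [-0.7, -0.5], [2.4, -1.1], [1.2, 0.4], [-0.5, 0.5], [-1.3, 0.4], [0.4, -1.0]]
```

```bash
python3 -m inch '[[[0,-0.05,-0.3,0,0,0,0],[0,-0.05,-0.6,0,0,0,0],[0,-0.05,-0.7,0,0,0,0],[0,-0.05,-0.7,0,0,0,0]]]'
python3 - <<'E'
from h import *
s=camera('scene')[:,:,::-1];t=camera('top')[:,:,::-1]
crop('scene','pics/f_m.png',210,170,110,110,6,s)
crop('top','pics/f_t.png',340,150,100,100,6,t)
E
python3 go.py .5707 -.2235 .036 -1.547
```

```text
time: 11.05
ee_pos: [0.5706, -0.2233, 0.1005]
eef_rot: [-0.707, -0.009, 0.707, -0.008]
ft_force: [0.4, -0.3, -0.4]
width: 0.0871
shift/0.12 [-0.01   0.004 -0.556] turn/2pi [0.0001 0.0004 0.    ] deg 0.2
shift/0.12 [-0.01   0.004 -0.556] turn/2pi [ 7.e-04 -2.e-04 -5.e-01] deg 180.0
t 11.15 pos [ 0.5719 -0.224   0.1027] F [-0.4  -0.09  0.5 ] w 0.0873 q [ 0.6   0.42 -0.38  1.62  0.17  1.13 -1.37] yaxis [ 0.024 -1.     0.001]
```

View pics/f_m.png

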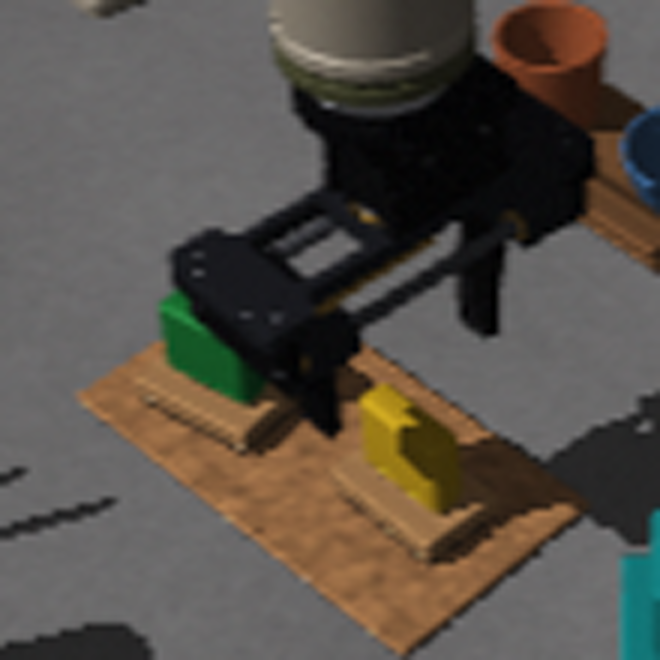

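View pics/f_t.png

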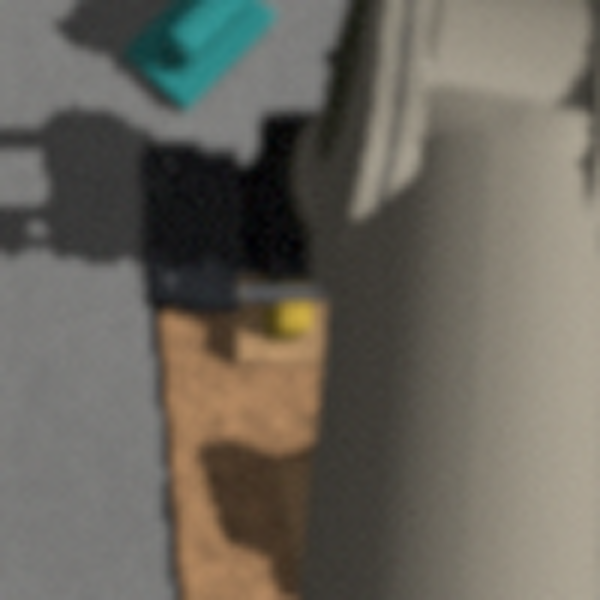

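The yellow handle at about (410,440) in the scene crop lies between the fingers, and the green stamp is clear of them. Going down and gripping.

```bash
python3 -m inch '[[[0,0,-0.25,0,0,0,0],[0,0,-0.45,0,0,0,0],[0,0,-0.54,0,0,0,0],[0,0,-0.54,0,0,0,0.4],[0,0,-0.54,0,0,0,0.85],[0,0,-0.54,0,0,0,0.85],[0,0,-0.54,0,0,0,0.85],[0,0,-0.54,0,0,0,0.85],[0,0,-0.54,0,0,0,0.85],[0,0,-0.54,0,0,0,0.85]]]' 10
python3 -m inch '[[[0,0,0,0,0,0,0.85],[0,0,0,0,0,0,0.85],[0,0,0,0,0,0,0.85],[0,0,0,0,0,0,0.85],[0,0,0,0,0,0,0.85],[0,0,0,0,0,0,0.85]]]' 10
```

```text
time: 12.15
ee_pos: [0.5706, -0.2243, 0.0355]
eef_rot: [0.707, 0.008, -0.707, 0.008]
ft_force: [-0.0, 0.6, 0.6]
width: 0.0387
time: 12.75
ee_pos: [0.5705, -0.2242, 0.0354]
eef_rot: [0.707, 0.008, -0.707, 0.008]
ft_force: [-0.5, 0.0, 0.4]
width: 0.0195
```

```bash
python3 -m inch '[[[0,0,0,0,0,0,0.9],[0,0,0,0,0,0,0.9],[0,0,0.05,0,0,0,0.9],[0,0,0.2,0,0,0,0.9],[0,0,0.4,0,0,0,0.9],[0,0,0.6,0,0,0,0.9],[0,0,0.8,0,0,0,0.9],[0,0,1,0,0,0,0.9],[0,0,1,0,0,0,0.9]]]' 35
python3 -m inch '[[[0,0,0.2,0,0,0,0.9],[0,0,0.4,0,0,0,0.9],[0,0,0.6,0,0,0,0.9],[0,0,0.8,0,0,0,0.9],[0,0,0.8,0,0,0,0.9]]]'
python3 - <<'E'
from h import *
s=camera('scene')[:,:,::-1]
crop('scene','pics/g_m.png',190,100,150,150,4,s)
E
python3 go.py .632 .2385 .24 -1.276
```

```text
time: 13.65
ee_pos: [0.5722, -0.2249, 0.1593]
eef_rot: [0.709, 0.007, -0.705, 0.009]
ft_force: [-0.1, 0.1, -0.8]
width: 0.02
time: 14.15
ee_pos: [0.5716, -0.2247, 0.254]
eef_rot: [0.708, 0.007, -0.706, 0.009]
ft_force: [1.1, -0.3, -0.8]
width: 0.0198
shift/0.12 [ 0.509  3.858 -0.099] turn/2pi [0.0001 0.0003 0.0433] deg 15.6
shift/0.12 [ 0.509  3.858 -0.099] turn/2pi [ 4.000e-04 -1.000e-04 -4.567e-01] deg 164.4
t 14.2 pos [ 0.5709 -0.2245  0.2519] F [ 0.17  0.41 -2.42] w 0.0199 q [ 0.61  0.32 -0.39  1.43  0.12  1.41 -1.33] yaxis [ 0.023 -1.     0.001]
```

View pics/g_m.png

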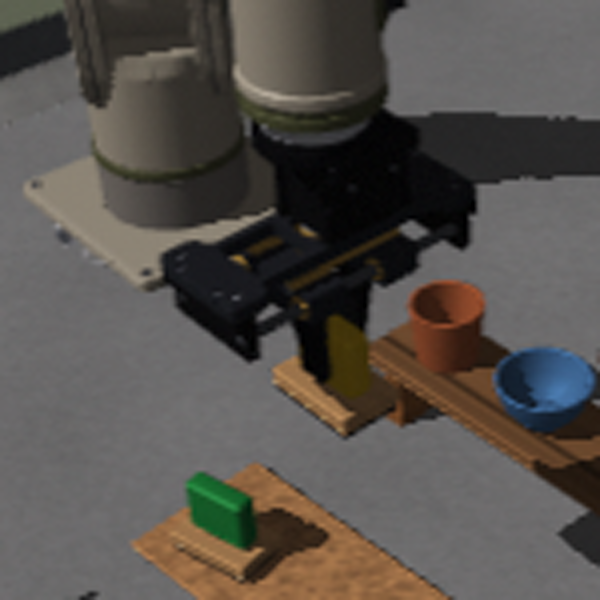

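The stamp is held level and well clear of the mat, and the green stamp is undisturbed. Now carrying it over the rack.

```bash
python3 -m inch '[[[0.03,0.2,0,0,0,0.003,0.9],[0.06,0.5,0,0,0,0.006,0.9],[0.1,0.8,0,0,0,0.01,0.9],[0.127,0.965,0,0,0,0.0105,0.9]]]'
python3 -m inch '[[[0.04,0.3,0,0,0,0.003,0.9],[0.08,0.6,0,0,0,0.006,0.9],[0.12,0.9,0,0,0,0.01,0.9],[0.127,0.965,0,0,0,0.0105,0.9]]]'
python3 -m inch '[[[0.04,0.3,0,0,0,0.003,0.9],[0.08,0.6,0,0,0,0.006,0.9],[0.12,0.9,0,0,0,0.01,0.9],[0.127,0.965,0,0,0,0.0105,0.9]]]'
python3 -m inch '[[[0.04,0.3,0,0,0,0.003,0.9],[0.08,0.6,0,0,0,0.006,0.9],[0.12,0.85,0,0,0,0.01,0.9],[0.127,0.965,0,0,0,0.0105,0.9],[0.127,0.965,0,0,0,0.0105,0.9]]]'
python3 go.py .632 .2385 .12 -1.286
```

```text
time: 14.6
ee_pos: [0.5853, -0.1039, 0.2495]
eef_rot: [-0.706, -0.034, 0.707, -0.033]
ft_force: [-0.1, 0.4, -1.5]
width: 0.0198
time: 15.0
ee_pos: [0.6, 0.0137, 0.2496]
eef_rot: [-0.704, -0.059, 0.706, -0.057]
ft_force: [-0.1, 0.9, -1.6]
width: 0.0198
time: 15.4
ee_pos: [0.6147, 0.1288, 0.2495]
eef_rot: [-0.702, -0.081, 0.703, -0.08]
ft_force: [-2.4, -0.4, -2.3]
width: 0.0197
time: 15.9
ee_pos: [0.6304, 0.2409, 0.2498]
eef_rot: [-0.699, -0.102, 0.701, -0.102]
ft_force: [-0.4, -0.4, -2.4]
width: 0.0197
shift/0.12 [ 0.014 -0.02  -1.082] turn/2pi [-0.     -0.0004 -0.0008] deg 0.3
shift/0.12 [ 0.014 -0.02  -1.082] turn/2pi [ 0.0006 -0.      0.4992] deg 179.7
t 15.9 pos [0.6304 0.2409 0.2498] F [-0.4  -0.42 -2.37] w 0.0197 q [-0.03  0.5  -0.61  1.24  0.28  1.48 -1.88] yaxis [ 0.286 -0.958 -0.001]
```

```bash
python3 -m inch '[[[0.01,-0.01,-0.25,0,0,0,0.9],[0.014,-0.02,-0.5,0,0,0,0.9],[0.014,-0.02,-0.75,0,0,0,0.9],[0.014,-0.02,-1,0,0,0,0.9],[0.014,-0.02,-1,0,0,0,0.9],[0.014,-0.02,-1,0,0,0,0.9]]]'
python3 -m inch '[[[0,0,-0.1,0,0,0,0.9],[0,0,-0.2,0,0,0,0.9],[0,0,-0.25,0,0,0,0.9],[0,0,-0.25,0,0,0,0.9],[0,0,-0.25,0,0,0,0.9]]]'
python3 - <<'E'
from h import *
s=camera('scene')[:,:,::-1];t=camera('top')[:,:,::-1]
crop('scene','pics/h_m.png',330,130,100,90,7,s)
crop('top','pics/h_t.png',200,130,100,110,5,t)
E
python3 go.py .632 .2385 .07 -1.286
```

```text
time: 16.5
ee_pos: [0.6335, 0.2348, 0.1318]
eef_rot: [-0.7, -0.1, 0.7, -0.101]
ft_force: [0.6, 1.0, -1.4]
width: 0.0198
time: 17.0
ee_pos: [0.6332, 0.2366, 0.1014]
eef_rot: [-0.7, -0.101, 0.7, -0.101]
ft_force: [0.7, 0.5, -1.8]
width: 0.0198
shift/0.12 [-0.012  0.014 -0.266] turn/2pi [-0.      0.0001 -0.0003] deg 0.1
shift/0.12 [-0.012  0.014 -0.266] turn/2pi [-2.000e-04 -1.000e-04  4.997e-01] deg 179.9
t 17.1 pos [0.6334 0.2368 0.1019] F [-0.54 -0.09 -1.49] w 0.0196 q [-0.02  0.6  -0.58  1.43  0.33  1.22 -1.92] yaxis [ 0.283 -0.959 -0.   ]
```

View pics/h_m.png

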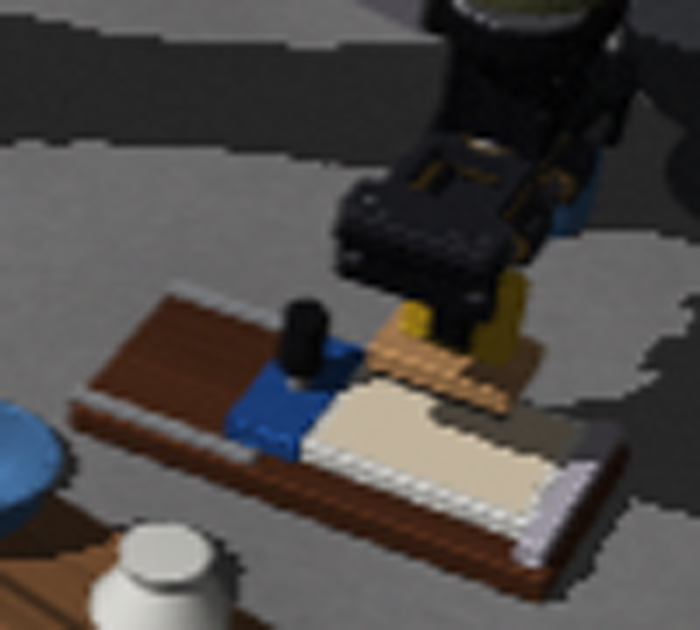

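View pics/h_t.png

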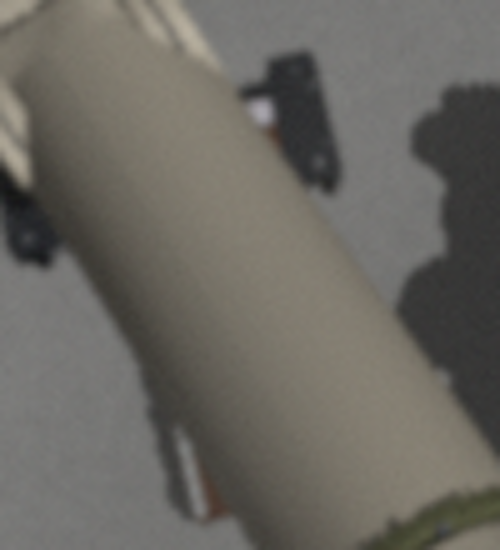

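The stamp hangs level about 4 cm above the tile with its long side parallel to the tile's. In the scene crop its base is at about (450,360) and the tile at (430,450). The jaw and fence still look flush. Lowering to 1 cm.

```bash
python3 -m inch '[[[-0.005,0.007,-0.06,0,0,0,0.9],[-0.01,0.012,-0.12,0,0,0,0.9],[-0.01,0.012,-0.17,0,0,0,0.9],[-0.01,0.012,-0.21,0,0,0,0.9],[-0.01,0.012,-0.24,0,0,0,0.9],[-0.01,0.012,-0.25,0,0,0,0.9],[-0.01,0.012,-0.25,0,0,0,0.9],[-0.01,0.012,-0.25,0,0,0,0.9]]]'
python3 - <<'E'
from h import *
s=camera('scene')[:,:,::-1]
crop('scene','pics/i_m.png',340,150,100,75,8,s)
crop('scene','pics/i_f.png',0,0,640,400,1.25,s)
E
python3 go.py .632 .2385 .07 -1.286
```

```text
time: 17.9
ee_pos: [0.6321, 0.238, 0.0716]
eef_rot: [0.7, 0.101, -0.7, 0.101]
ft_force: [0.0, 0.3, -1.1]
width: 0.0198
shift/0.12 [-0.001  0.004 -0.014] turn/2pi [-0.      0.0001 -0.0003] deg 0.1
shift/0.12 [-0.001  0.004 -0.014] turn/2pi [-1.000e-04 -0.000e+00  4.997e-01] deg 179.9
t 17.95 pos [0.6321 0.238  0.0717] F [ 0.92  0.2  -0.33] w 0.0197 q [-0.03  0.62 -0.57  1.45  0.35  1.17 -1.93] yaxis [ 0.283 -0.959  0.   ]
```

View pics/i_m.png

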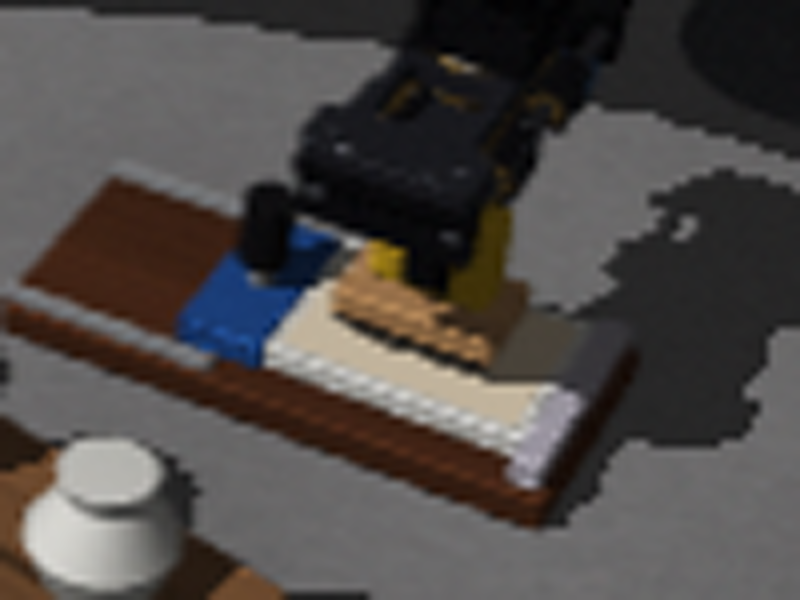

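View pics/i_f.png

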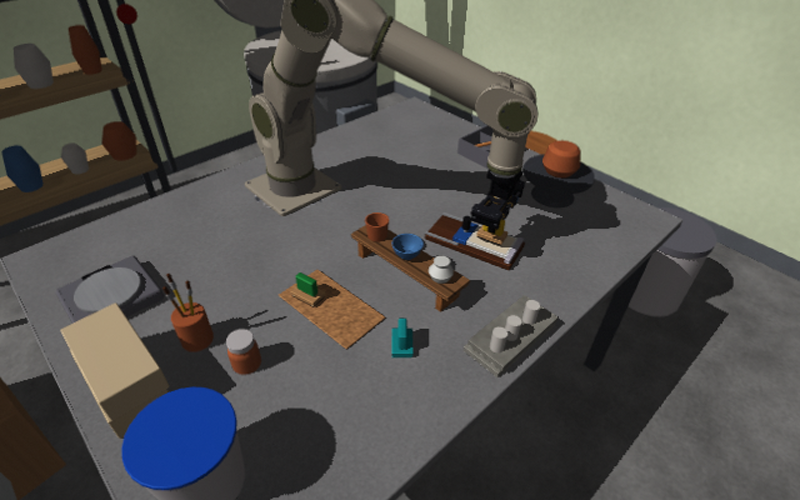

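```bash
python3 - <<'E'
from h import *
import sys
def show(n,cx,cy,yaw,l):
    c,s=np.cos(yaw),np.sin(yaw)
    q=proj('scene',[cx+c*l[0]-s*l[1],cy+s*l[0]+c*l[1],l[2]])[0]; print(n,np.round((q-[340,150]+.5)*8-.5))
for dz in(.018,.004,0):
  for l in[(-.037,-.024),(.037,-.024),(.037,.024)]: show(f'st {dz} {l}',.6321,.238,.287,l+(.0423+dz,))
for l in[(-.06,-.045),(.06,-.045)]:show('tile',.632,.2385,.285,l+(.03,))
E
```

```text
st 0.018 (-0.037, -0.024) [337. 287.]
st 0.018 (0.037, -0.024) [498. 344.]
st 0.018 (0.037, 0.024) [539. 284.]
st 0.004 (-0.037, -0.024) [333. 312.]
st 0.004 (0.037, -0.024) [493. 370.]
st 0.004 (0.037, 0.024) [534. 309.]
st 0 (-0.037, -0.024) [332. 319.]
st 0 (0.037, -0.024) [492. 377.]
st 0 (0.037, 0.024) [533. 316.]
tile [261. 349.]
tile [520. 445.]
```

The observed stamp-base corners, about (335,285) and (492,340) in the crop, agree with the predicted positions to within roughly 2 mm. I'll let it settle, then hand in.

```bash
python3 -m inch '[[[0,0,-0.01,0,0,0,0.9],[0,0,-0.01,0,0,0,0.9],[0,0,-0.01,0,0,0,0.9],[0,0,-0.01,0,0,0,0.9],[0,0,-0.01,0,0,0,0.9]]]' && python3 - <<'E'
from h import *
s=read_state();print(s['time'],s['ee_pos'],s['ft_force'],abs(s['joint_vel']).max(),s['width'])
print(close_job())
E
```

```text
time: 18.45
ee_pos: [0.632, 0.2379, 0.0702]
eef_rot: [0.7, 0.101, -0.7, 0.101]
ft_force: [-0.7, -0.4, -1.2]
width: 0.0198
18.45 [0.63198032 0.23794212 0.0701972 ] [-0.68717915 -0.37262805 -1.15245834] 0.001796066609436637 0.019770014497968617
the job is handed in; nothing more can be done
None
```

I clamped the tile against the fence with the blue jaw, then carried the yellow stamp over the rack and handed in at 18.45 s. The stamp was gripped and still above the middle of the tile.

**Clamping:** I gripped the black knob and pushed the jaw about 55 mm. It stopped hard, with the push force rising to about 20 N. The pictures then showed the tile flush with both jaw and fence.

**Stamp at hand-in:**
- **Grip:** the finger opening was 19.8 mm on the 20 mm handle.
- **Height:** the face was about 11 mm above the tile. That is worked out from the gripper pose at the grasp, not measured directly.
- **Position and angle:** the stamp was within a few mm of the tile's middle and about 0.01 rad from parallel, level to within what the readings show. The arm was at rest.
- **Contact:** I saw no sign of the stamp touching the tile, and nothing else appeared moved in the last picture.

**Disagreements:** my two estimates of the tile's centre differed by about 4–5 mm, so I aimed between them. The arm hid the tile from the top camera, so the final position was checked only in the scene view.

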